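# Move the glaze sample board from the barbed hooks to the plain hooks

## Task

Take the glaze sample board off the stand with the barbed hooks - raise it, tilt it and back its two loops past the barbs - and hang it the same way round on the two plain hooks of the other stand, at whatever height these are clamped. Keep hold of it until both loops are down on their hooks, then let go, leaving it hanging level and still; do not drop it or force it against either stand, and leave the pots on the bench where they stand.

Things in the scene. Friction and masses are not known exactly. Their poses are not given: they have to be found in the camera images.
- barbed_stand: Fixed steel stand with two barbed hooks on which the board starts. Origin on the bench midway between the posts; x level along the hooks from posts to tips (roughly away from the robot), y to the robot's left, z up. Foot plate x -30..120, y +-135, 10 mm thick; two 18 mm square posts at x 0, y +-90, tops z 212 mm; between the posts only air.
- barb_left (a point): Tip of the hook at y +90 (x 76, z 234 mm of the barbed stand). Axis of its 6 mm wire: from the post level at z 200 to x 62, bends up by (70,203) and (74,210) to the tip (76,234), turns back into a barb ending at (64,225); round ends add 3 mm. To come off, a loop bar goes back from under the barb, up at x 54..57, then out over the tip at z 243.
- barb_right (a point): Tip of the same hook at y -90. Upright, the board cannot pass: its top edge meets the wire from below before the loop bar clears the tip. Tilted 45 degrees, its foot swung out (+x), it passes with 2 to 3 mm to spare all round; under about 25 degrees it jams, so feel for contact and do not force it.
- plain_stand: Fixed steel stand with two plain open hooks, empty at the start. Origin, axes, foot plate, posts as the barbed stand; post tops z 216 mm. The cross bar with the hooks (22 mm high, behind the posts) is clamped firmly at any height: the level wires' axis lies at z 155 to 205 mm, the same for both. No reading tells it: look, or feel for a wire from above (6 N is safe).
- board: Loose 8 mm plywood board, 250 mm wide (y), 90 high (z), 0.24 to 0.44 kg, tiles on its front (+x, to x 9 mm), battens on its back (to x -12). A bare plywood grip 70 mm wide, 8 mm thick rises mid top edge, z 90..142: pinch it front to back from above. Origin mid lower edge, mid thickness; hung, its axes lie as the stand's. It swings and slides freely.
- loop_left (a point): Middle of the top bar of the board's loop at y +90, x 0, z 122 mm of the board. The loop is 5 mm bar standing on the top edge; its opening is 30 mm wide, 29.5 mm high.
- loop_right (a point): The same for the loop at y -90 mm. Of the plain stand, each hook is a 6 mm wire at y +-90: level from the post to x 62 mm, bends up by x 70 (3 mm higher), ends at x 75 (12 mm higher; wire axis). The upright board slips on from beyond the ends with the loop bar centres 18 to 28 mm above the level axis, then goes down; at rest they lie 5.5 mm above it.
- mug: Loose mug with a handle, 80 mm across, 90 mm high, origin under its centre; leave it alone
- bowl: Loose bowl, 120 mm across, 55 mm high, origin under its centre; leave it alone
- jar: Loose lidded glaze jar, 68 mm across, 100 mm high, origin under its centre; leave it alone

How it is judged:
By the outcome, as a careful person would: the job done as asked, in the order asked, and still so for the second after the job is handed in, with the robot touching nothing.
It also fails if it takes over 72 s, if anything falls off the work surface, if the arm or the gripper's body presses on something with over 40 N, if the wrist force passes 120 N, or if a joint passes its speed limit or range.

## Robot

A 6-joint arm with a two-finger parallel gripper is mounted at the origin on the work surface. World frame = base frame: x ahead of the robot, y to its left, z up, the work surface at z = 0. Lengths are in m, angles in rad, forces in N, time in s.
With the tool pointing down it reaches from about 0.35 to 0.775 m from the base axis. Payload 7.3 kg.
Tool frame: the origin (TCP) lies at the very end of the fingers, on their centre line; the grasp point (between the pads) lies 19 mm behind it; z points along the fingers, y is the line along which they close (so a half turn about z gives the same grasp; the last joint's range is limited). The gripper opens to 92 mm and grips with 3 to 60 N. Pads are 19 mm wide; open, the fingers measure 130 mm over their backs; the gripper's body (75 mm by 190 mm) begins 47 mm behind the grasp point.
Start: joints at [-1.28, 0.342, 1.524, -0, 1.275, -0.146], TCP at [0.222, -0.476, 0.227] pointing down, gripper open.
Joint ranges: [-2.53, 2.53], [-0.77, 2.02], [0.04, 2.7], [-1, 4.14], [0.28, 2.66], [-3.11, 3.11]. Speed limits (rad/s): [2.57, 2.57, 3.14, 3.14, 3.14, 3.14].

## Interface

Orientations are given as [roll, pitch, yaw] about the fixed x, y, z axes, in that order (R = Rz(yaw) Ry(pitch) Rx(roll)).
In Python, from cell import * gives the robot as it stands.
- The arm moves only by the tool step_arm, never from a script. Its argument "commands" is a list of rows, each a list of 7 numbers: the opening, from 0 (shut) to 1 (fully open), then the shift along the world's x, y, z in cm, then the turn, a rotation vector about the world's x, y, z in rad. A call has 1 to 5 rows; each row is the pose to reach, as a shift and turn from the pose commanded when the call began; what a row does not reach only later rows make up. A row lasts 1/12 s, in which the tool goes at most 41.7 mm and 7.16 degrees, less where a joint would pass 70% of its speed; a pose out of reach is approached as far as the arm can. A call with a gripper value outside its range is refused whole. The fingers move at their own pace and stop on an object; "grip_force" is the grip in N (left out, the last holds). Time passes only in rows, so rows that repeat a pose let the fingers close. It gives the time, the measured TCP pose, the force, the opening and the grip force at its end, in the units of the state.
- observe(): the state, without advancing time (a new reading comes with each control period).
- read_camera(name): name is "scene" or "top"; returns the picture (400x640x3 uint8, red, green, blue); there is no depth.
- camera_model(name): a dict with "vfov" (degrees; the focal length in pixels is half the picture's height over the tangent of half this angle, whatever the lens; pixels are square), "cx", "cy" (the principal point, pixels), "world_to_cam" (4x4, takes a point from world to camera coordinates). Camera axes: x right, y up, looking along -z (the intrinsics and any distortion apply to the point x, -y, -z); pixel columns grow to the right and rows downward; lengths in m; the calibration is good to about 2 mm. A picture is of the moment at which its call begins. camera_model takes no time and is no camera call.
- hand_in(): hands the job in; it is judged then, once.
The state is a dict: "time": time; "qpos": joint angles; "qvel": joint speeds; "joint_efforts": joint torques, N m; "tool_pos": TCP position; "tool_rot": TCP orientation; "contact_force": force on the tool from outside, world axes, zero at the start; "torque": the same for the moment, N m; "opening": finger opening in m; "grip_force": force on a finger pad.
Only numpy, scipy, OpenCV 4.12 (cv2) and the standard library are available. Lean on these libraries where they do the work, as an engineer would, in place of code of your own. Each camera call takes 0.05 s, during which the arm holds its last target. There are 200 camera calls.

## Working session

There is one attempt and no reset: what is moved stays moved. The work goes in short steps, Python scripts to look and compute and a tool call to move; the robot and the scene stay as the last step left them, time stands still between calls to the robot, and variables do not carry over. Pictures are saved under pics/ and viewed, at most 10 in all, crops included, and the job is handed in when it is done.

Besides the shell and the picture viewer there is one more tool, called after "Call:" as a command line: name --pt "numbers of a row" for each row, then --argument value for the rest. step_arm: Moves the arm, as the interface text tells. Its arguments: {"type":"object","properties":{"commands":{"type":"array"},"grip_force":{"type":"number"}},"required":["commands"]}

```bash
ls; mkdir -p pics; python3 - <<'E'
from cell import *
import cv2, numpy as np
np.set_printoptions(precision=4,suppress=True)
for n in ("scene","top"):
    im=read_camera(n); cv2.imwrite(f"pics/{n}0.png",im[:,:,::-1]); m=camera_model(n); print(n,m)
print(observe())
E
```

```text
pics
scene {'vfov': 49.81595834609458, 'cx': 321.57295636022684, 'cy': 203.2762633343136, 'world_to_cam': array([[-0.5925,  0.8055,  0.0061,  0.3732],
       [-0.6662, -0.4943,  0.5584,  0.3072],
       [ 0.4528,  0.3268,  0.8296, -1.4003],
       [ 0.    ,  0.    ,  0.    ,  1.    ]])}
top {'vfov': 47.86000710469384, 'cx': 326.7171484776967, 'cy': 195.82696392245393, 'world_to_cam': array([[-0.0289, -0.9996, -0.0063,  0.0019],
       [ 0.9944, -0.0294,  0.1012, -0.6213],
       [-0.1014, -0.0033,  0.9948, -1.0573],
       [ 0.    ,  0.    ,  0.    ,  1.    ]])}
{'time': 0.1, 'qpos': array([-1.28  ,  0.3427,  1.5249,  0.    ,  1.2754, -0.146 ]), 'qvel': array([ 0.0007, -0.0021, -0.0016,  0.0002,  0.0005,  0.0009]), 'joint_efforts': array([  0.0015, -43.2005, -24.4695,   0.0719,   0.0526,  -0.    ]), 'tool_pos': array([ 0.222 , -0.4754,  0.2261]), 'tool_rot': array([-3.1402, -0.0002,  0.4367]), 'contact_force': array([-0.6195,  0.0975,  0.136 ]), 'torque': array([-0.0188,  0.0356, -0.0069]), 'grip_force': 0.0, 'opening': 0.09190202227764903}
```

View pics/scene0.png

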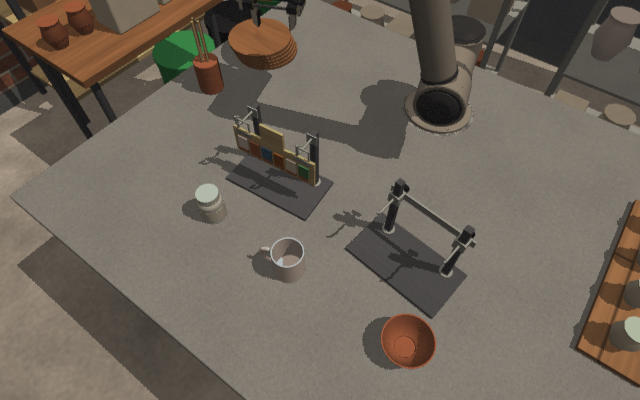

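View pics/top0.png

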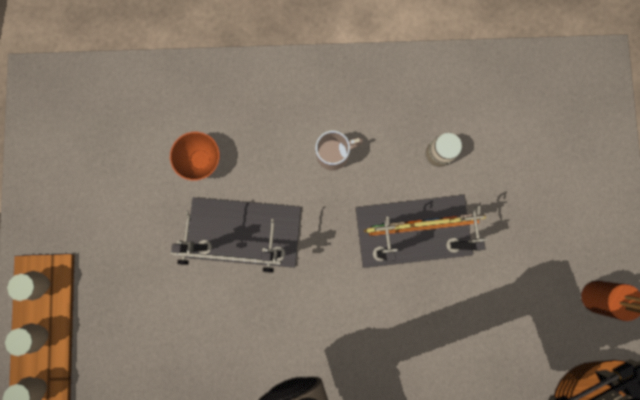

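```bash
python3 - <<'E'
import cv2, numpy as np
s=cv2.imread("pics/scene0.png");t=cv2.imread("pics/top0.png")
def crop(im,x,y,w,h,k): return cv2.resize(im[y:y+h,x:x+w],None,fx=k,fy=k,interpolation=cv2.INTER_CUBIC)
a=crop(s,220,98,125,125,3.2); b=crop(s,340,172,125,142,3.2)
h=max(a.shape[0],b.shape[0]); p=lambda i:cv2.copyMakeBorder(i,0,h-i.shape[0],0,0,cv2.BORDER_CONSTANT)
cv2.imwrite("pics/c1.png",np.hstack([p(a),p(b)]))
a=crop(t,350,185,155,90,5.); cv2.imwrite("pics/c2.png",np.vstack([crop(t,160,190,155,88,3.3),crop(t,350,185,155,88,3.3)]))
E
```

```text
(no output)
```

View pics/c1.png

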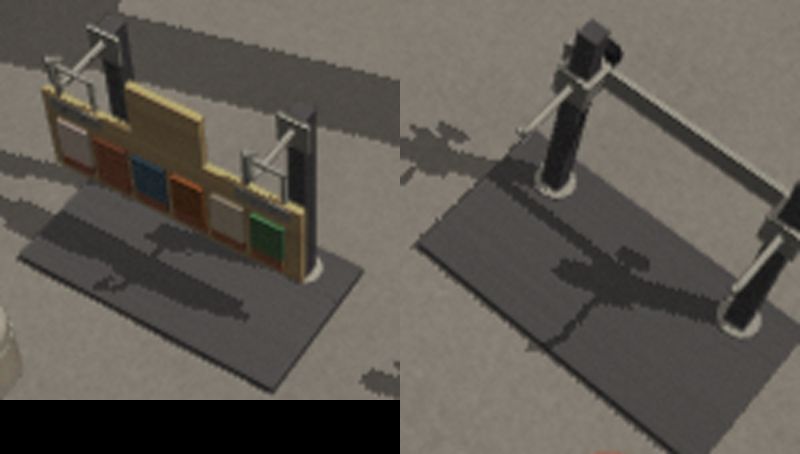

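View pics/c2.png

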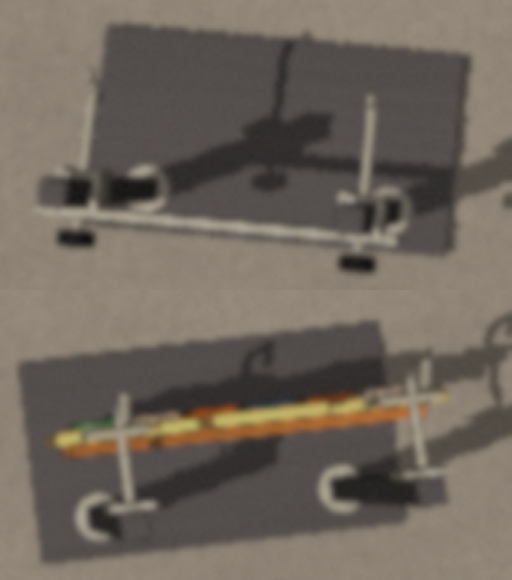

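The plain stand's hooks (scene tips about (378,214) and (445,262)) and the board on the barbed hooks (grip top corners about (260,124) and (283,135)) are clear. The top view shows both foot plates, so I'll fit the plate edges and cast rays for heights.

```bash
cat > h.py <<'E'
import cv2, numpy as np
from cell import camera_model
np.set_printoptions(precision=4,suppress=True)
C={n:camera_model(n) for n in("scene","top")}
def ray(n,p):
    m=C[n];f=200/np.tan(np.radians(m["vfov"]/2));W=m["world_to_cam"];R=W[:3,:3]
    d=R.T@np.array([(p[0]-m["cx"])/f,-(p[1]-m["cy"])/f,-1]);return -R.T@W[:3,3],d/np.linalg.norm(d)
def onplane(n,p,P,N):
    o,d=ray(n,p);return o+d*(np.dot(np.subtract(P,o),N)/np.dot(d,N))
def onz(n,p,z): return onplane(n,p,[0,0,z],[0,0,1])
def tri(p,q):
    o,d=ray("scene",p);e,g=ray("top",q)
    s=np.linalg.lstsq(np.c_[d,-g],e-o,rcond=None)[0];a=o+d*s[0];b=e+g*s[1];return (a+b)/2,np.linalg.norm(a-b)
def proj(n,X):
    m=C[n];f=200/np.tan(np.radians(m["vfov"]/2));c=m["world_to_cam"][:3,:3]@X+m["world_to_cam"][:3,3]
    return np.array([m["cx"]+f*c[0]/-c[2],m["cy"]-f*c[1]/-c[2]])
def S2W(st,X): # stand (x,y,yaw), point mm -> world m
    x,y,a=st;X=np.array(X)/1000;c,s=np.cos(a),np.sin(a);return np.array([x+c*X[0]-s*X[1],y+s*X[0]+c*X[1],X[2]])
E
python3 - <<'E'
from h import *
from scipy.optimize import least_squares
g={n:cv2.GaussianBlur(cv2.cvtColor(cv2.imread(f"pics/{n}0.png"),cv2.COLOR_BGR2GRAY),(3,3),0).astype(np.float32) for n in C}
def edge(n,a,b):
    a,b=np.array(a,float),np.array(b,float);u=(b-a)/np.linalg.norm(b-a);v=np.array([-u[1],u[0]]);P=[]
    T=np.arange(-4,4.01,.25)
    for k in np.linspace(.06,.94,60):
        q=a+(b-a)*k+T[:,None]*v
        pr=cv2.remap(g[n],q[:,:1].astype(np.float32),q[:,1:].astype(np.float32),cv2.INTER_LINEAR).ravel()
        gr=abs(np.gradient(pr));i=gr.argmax()
        if gr[i]>2:P.append(a+(b-a)*k+T[i]*v)
    l=cv2.fitLine(np.array(P,np.float32),cv2.DIST_WELSCH,0,.01,.01).ravel();return l
def inter(l,m):
    s=np.linalg.solve(np.c_[l[:2],-m[:2]],m[2:]-l[2:]);return l[2:]+s[0]*l[:2]
Q={"plain":[(192.7,197.3),(302.4,207),(295.8,267),(186,257)],"barbed":[(356,207.7),(464.5,194),(473.6,254.7),(362.7,267.4)]}
ref=np.array([[120,135],[120,-135],[-30,-135],[-30,135]])
for k,q in Q.items():
    L=[edge("top",q[i],q[(i+1)%4]) for i in range(4)]
    c=[inter(L[i-1],L[i]) for i in range(4)];w=np.array([onz("top",p,.01) for p in c])
    print(k,np.array(c).round(1).tolist(),"sides",[round(np.linalg.norm(w[i]-w[(i+1)%4]),4) for i in range(4)])
    r=least_squares(lambda s:np.array([(S2W(s,[*X,10])-P)[:2] for X,P in zip(ref,w)]).ravel(),[.55,0,0],loss='soft_l1',f_scale=.002)
    print(r.x,np.abs(r.fun).max());st=r.x
    for X in ref: print("  scene proj",proj("scene",S2W(st,[*X,10])).round(1),end="")
    print()
    for y in(90,-90):
        N=S2W([0,0,st[2]],[0,1000,0]);P=S2W(st,[0,y,0])
        pts={"plain":{-90:[("scene",(377.8,214.2)),("scene",(395.6,201)),],90:[("scene",(444.7,261.7)),("scene",(458.8,247))]},"barbed":{90:[("scene",(297.5,145.3))],-90:[("scene",(235,117))]}}[k][y]
        for n,p in pts:
            X=onplane(n,p,P,N);d=X-S2W(st,[0,0,0]);print("   hook y",y,"stand x",1000*(d[0]*np.cos(st[2])+d[1]*np.sin(st[2])),"z",X[2]*1000)
    if k=="barbed":
        for n,p,z in[("scene",(260,123.6),.2255),("scene",(283.4,135.5),.2255),("scene",(233,126),.1735),("scene",(315,163),.1735)]:
            d=onz(n,p,z)-S2W(st,[0,0,0]);a=st[2];print("  board",1000*np.array([d[0]*np.cos(a)+d[1]*np.sin(a),-d[0]*np.sin(a)+d[1]*np.cos(a)]))
for p,q in[((377.8,214.2),(272.1,219.4)),((444.7,261.7),(188.8,212.7))]:print("tri tip",tri(p,q))
for n,q,z in(("mug",(333,149),.09),("jar",(447,147),.1),("bowl",(195,156),.055)):print(n,onz("top",q,z))
E
```

```text
plain [[190.89999389648438, 195.8000030517578], [302.3999938964844, 205.6999969482422], [296.3999938964844, 266.3999938964844], [185.60000610351562, 252.6999969482422]] sides [np.float64(0.2767), np.float64(0.1485), np.float64(0.2725), np.float64(0.1396)]
[ 0.4992  0.194  -0.1226] 0.008166644565956949
  scene proj [428.8 317.2]  scene proj [342.3 246.4]  scene proj [379.2 210.8]  scene proj [464.3 274.1]
   hook y 90 stand x 27.75808705377532 z 100.90642621794166
   hook y 90 stand x -40.88191157663645 z 78.57326263103481
   hook y -90 stand x 54.4717990080676 z 137.88394495885137
   hook y -90 stand x -18.67742677031455 z 114.98506691884047
barbed [[354.6000061035156, 206.10000610351562], [463.6000061035156, 193.6999969482422], [475.29998779296875, 254.6999969482422], [362.1000061035156, 267.8999938964844]] sides [np.float64(0.27), np.float64(0.1508), np.float64(0.2769), np.float64(0.1511)]
[ 0.4874 -0.2296  0.0879] 0.005868342752969435
  scene proj [303.8 219. ]  scene proj [223.9 176.9]  scene proj [255.2 143.2]  scene proj [332.3 180.7]
   hook y 90 stand x 65.82061128083083 z 225.12613766350242
   hook y -90 stand x 70.46010049813975 z 227.10214581755238
  board [ 55.2364 -25.7386]
  board [57.7461 44.6578]
  board [  60.4462 -115.0339]
  board [ 54.0025 130.5789]
tri tip (array([0.5597, 0.1023, 0.1642]), np.float64(0.005253231602641358))
tri tip (array([0.5786, 0.2788, 0.1664]), np.float64(0.007437791316913415))
mug [ 0.7234 -0.0341  0.09  ]
jar [ 0.7181 -0.2944  0.1   ]
bowl [0.7236 0.2955 0.055 ]
```

```bash
cat > fit.py <<'E'
from h import *
from scipy.optimize import least_squares
g={n:cv2.cvtColor(cv2.imread(f"pics/{n}0.png"),cv2.COLOR_BGR2GRAY).astype(np.float32) for n in C}
ref=np.array([[120,135],[120,-135],[-30,-135],[-30,135]])
NRM=np.array([[1,0],[0,-1],[-1,0],[0,1]]);OFF=np.array([120,135,30,135])
def w2s(st,X):
    x,y,a=st;d=np.asarray(X)-[x,y,0];c,s=np.cos(a),np.sin(a);return 1000*np.array([c*d[0]+s*d[1],-s*d[0]+c*d[1],d[2]])
def fit(st,it=4):
    for _ in range(it):
        P=[]
        for n in C:
            cam=w2s(st,ray(n,(0,0))[0])[:2]
            for i in range(4):
                z=0 if cam@NRM[i]>OFF[i] else 10
                a,b=[proj(n,S2W(st,[*ref[j%4],z])) for j in(i,i+1)]
                u=(b-a)/np.linalg.norm(b-a);v=np.array([-u[1],u[0]]);R=5 if _<2 else 3;T=np.arange(-R,R+.01,.2)
                # orient v outward
                if (proj(n,S2W(st,[*(ref[i]+10*NRM[i]),z]))-a)@v<0:v=-v
                for k in np.linspace(.05,.95,50):
                    q=(a+(b-a)*k+T[:,None]*v).astype(np.float32)
                    pr=cv2.remap(g[n],q[:,:1].copy(),q[:,1:].copy(),cv2.INTER_LINEAR).ravel();gr=np.gradient(pr)
                    j=gr.argmax()           # bright outside
                    if gr[j]>3 and 50<pr[:max(j-8,1)].mean()*1+0<85 or gr[j]>5:P.append((n,i,z,q[j]))
        pts=[(i,onz(n,q,z/1000)) for n,i,z,q in P]
        res=lambda s:np.array([w2s(s,X)[:2]@NRM[i]-OFF[i] for i,X in pts])
        st=least_squares(res,st,loss='cauchy',f_scale=1.,x_scale=[.01,.01,.01]).x
    r=res(st)
    for n in C:
        for i in range(4):
            k=[abs(r[m])<6 and P[m][:2]==(n,i) for m in range(len(P))]
            print(n,i,sum(k),np.median(r[k]).round(2),end=" | ")
    print();return st
E
python3 - <<'E'
from fit import *
P=fit(np.array([.496,.197,-.105]));B=fit(np.array([.4874,-.2296,.0879]));print(P,B)
for y,pp in((-90,[(377.8,214.2),(395.6,201)]),(90,[(444.7,261.7),(458.8,247)])):
    N=S2W([0,0,P[2]],[0,1000,0])
    for p in pp: print("plain hook",y,w2s(P,onplane("scene",p,S2W(P,[0,y,0]),N)))
for y,p in((90,(297.5,145.3)),(-90,(235,117))):
    print("barb",y,w2s(B,onplane("scene",p,S2W(B,[0,y,0]),S2W([0,0,B[2]],[0,1000,0]))), proj("scene",S2W(B,[76,y,236])),proj("top",S2W(B,[76,y,237])))
for p,z in[((260,123.6),.2255),((283.4,135.5),.2255),((233,126),.1735),((315,163),.1735)]:print("board",w2s(B,onz("scene",p,z)))
for p,q in[((377.8,214.2),(272.1,219.4)),((444.7,261.7),(188.8,212.7))]:print("tip",w2s(P,tri(p,q)[0]))
# overlay check: stand wire points
s=cv2.imread("pics/scene0.png");t=cv2.imread("pics/top0.png");k=4
def draw(n,im,st,X,c,x0,y0):
    p=(proj(n,S2W(st,X))-[x0,y0]+.5)*k;cv2.circle(im,tuple(int(v) for v in p),2,c,-1)
def cr(im,x,y,w,h):return cv2.resize(im[y:y+h,x:x+w],None,fx=k,fy=k,interpolation=cv2.INTER_CUBIC)
out=[]
for n,im,bx,px in(("scene",s,(228,95,100,75),(355,172,100,75)),("top",t,(362,200,100,75),(165,195,100,75))):
    b=cr(im,*((bx[0],bx[1],100,75)));p=cr(im,*px)
    for y in(90,-90):
        for X in([76,y,237],[9,y,200],[0,y,212],[62,y,200],[0,y,10]):draw(n,b,B,X,(0,0,255),*bx[:2])
        for X in([0,y,216],[-9,y,216],[9,y,216]):draw(n,p,P,X,(0,0,255),*px[:2])
        for h in(155,180,205):
            for X in([75,y,h+14],[62,y,h],[9,y,h]):draw(n,p,P,X,(0,255,0) if h==180 else (255,0,0),*px[:2])
    out.append(np.hstack([b,p]))
cv2.imwrite("pics/c3.png",np.vstack(out))
E
```

```text
scene 0 50 -0.42 | scene 1 44 0.04 | scene 2 41 0.05 | scene 3 50 2.15 | top 0 50 0.45 | top 1 27 5.01 | top 2 4 -0.06 | top 3 35 -0.95 | 
scene 0 50 -0.59 | scene 1 20 -1.91 | scene 2 30 -4.15 | scene 3 50 0.55 | top 0 50 0.45 | top 1 17 3.46 | top 2 50 0.07 | top 3 49 -1.98 | 
[ 0.4974  0.1986 -0.1182] [ 0.487  -0.2276  0.0863]
plain hook -90 [ 64.9692 -90.     152.6037]
plain hook -90 [ -7.5672 -90.     129.0849]
plain hook 90 [ 56.632   90.     145.7858]
plain hook 90 [-10.3838  90.     121.701 ]
barb 90 [ 68.6251  90.     228.8379] [295.629  145.2719] [386.1287 217.1909]
barb -90 [ 72.6946 -90.     229.6391] [233.7413 115.9348] [477.8063 206.5458]
board [ 55.5461 -27.6872 225.5   ]
board [ 57.9422  42.7132 225.5   ]
board [  60.9    -116.9739  173.5   ]
board [ 54.0599 128.6281 173.5   ]
tip [ 73.2879 -88.3673 164.1521]
tip [ 71.1622  89.2024 166.4326]
```

View pics/c3.png

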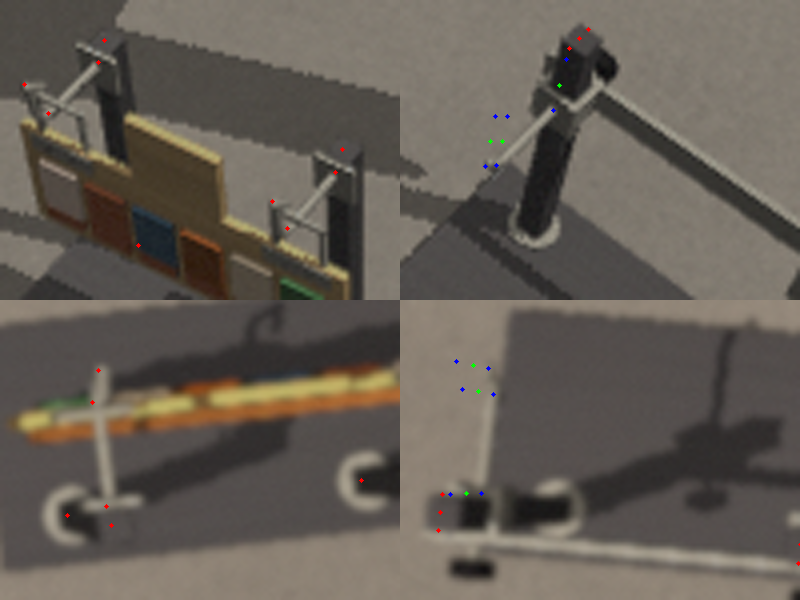

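Barbed stand pose is approximately (0.487, -0.228, yaw 0.086) m; the overlays agree to about 2–4 mm. The plain stand is at about (0.497, 0.198, yaw -0.118), with its wires near z 155 (lowest blue dots fit the hook). Next I move above the board's grip.

Call:
step_arm --pt "1 2 1.8 1.8 0 0 0.12" --pt "1 4 3.6 3.6 0 0 0.24" --pt "1 6 5.4 5.4 0 0 0.36" --pt "1 8 7.2 7.2 0 0 0.48" --pt "1 10 9 9 0 0 0.6"

```text
time: 0.52
tool_pos: [0.3227, -0.3846, 0.3172]
tool_rot: [-3.141, -0.0, 1.042]
contact_force: [0.5, -1.0, 0.7]
opening: 0.0919
grip_force: 0.0
```

Call:
step_arm --pt "1 2.4 1.8 0 0 0 0.12" --pt "1 4.8 3.6 0 0 0 0.24" --pt "1 7.2 5.4 0 0 0 0.36" --pt "1 9.6 7.2 0 0 0 0.48" --pt "1 12 9 0 0 0 0.6"

```text
time: 0.93
tool_pos: [0.443, -0.2945, 0.3164]
tool_rot: [-3.141, -0.0, 1.643]
contact_force: [0.0, -0.4, 0.5]
opening: 0.0917
grip_force: 0.0
```

Call:
step_arm --pt "1 3.2 2.6 0 0 0 0.02" --pt "1 6.4 5.2 0 0 0 0.02" --pt "1 9.7 7.8 0 0 0 0.02" --pt "1 9.7 7.8 0 0 0 0.02" --pt "1 9.7 7.8 0 0 0 0.02"

```text
time: 1.35
tool_pos: [0.5402, -0.2159, 0.3156]
tool_rot: [-3.14, -0.001, 1.661]
contact_force: [0.3, -0.2, 0.1]
opening: 0.0917
grip_force: 0.0
```

```bash
python3 - <<'E'
from cell import *
from h import *
s=read_camera("scene");t=read_camera("top");o=observe()
cv2.imwrite("pics/scene1.png",s[:,:,::-1]);cv2.imwrite("pics/top1.png",t[:,:,::-1])
for k in("time","qpos","tool_pos","tool_rot","contact_force","torque"):print(k,o[k])
print(proj("scene",o["tool_pos"]),proj("top",o["tool_pos"]))
k=4;a=cv2.resize(s[60:190,210:340,::-1],None,fx=3,fy=3,interpolation=cv2.INTER_CUBIC);b=cv2.resize(t[150:280,350:480,::-1],None,fx=3,fy=3,interpolation=cv2.INTER_CUBIC)
cv2.imwrite("pics/c4.png",np.hstack([a,b]))
E
```

```text
time 1.45
qpos [-0.5161  0.4015  1.1904 -0.0006  1.5508 -0.6022]
tool_pos [ 0.5386 -0.218   0.3163]
tool_rot [-3.1404 -0.0001  1.6569]
contact_force [ 0.4163 -1.0701 -0.2946]
torque [-0.0107 -0.1414 -0.0153]
[268.2148  99.463 ] [441.1062 222.5699]
```

View pics/c4.png

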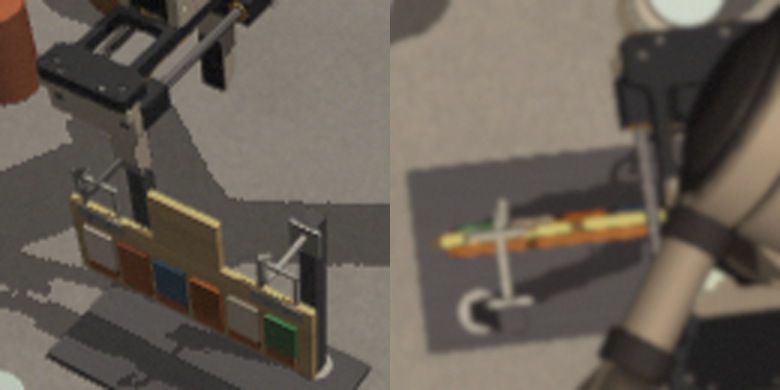

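The scene view shows the open fingers above the board, straddling the grip line. I'll descend and pinch.

Call:
step_arm --pt "1 0 0 -3 0 0 0" --pt "1 0 0 -6 0 0 0" --pt "1 0 0 -9 0 0 0" --pt "1 0 0 -11.2 0 0 0" --pt "1 0 0 -13.2 0 0 0" --grip_force 20

```text
time: 1.87
tool_pos: [0.5373, -0.219, 0.1832]
tool_rot: [-3.14, -0.001, 1.654]
contact_force: [-0.5, -0.5, -0.0]
opening: 0.0916
grip_force: 0.0
```

Call:
step_arm --pt "0.5 0 0 0 0 0 0" --pt "0.3 0 0 0 0 0 0" --pt "0.2 0 0 0 0 0 0" --pt "0.15 0 0 0 0 0 0" --pt "0.1 0 0 0 0 0 0"

```text
time: 2.28
tool_pos: [0.5396, -0.2183, 0.1864]
tool_rot: [3.139, 0.002, 1.656]
contact_force: [0.5, -0.4, -0.1]
opening: 0.0632
grip_force: 0.0
```

Call:
step_arm --pt "0 0 0 0 0 0 0" --pt "0 0 0 0 0 0 0" --pt "0 0 0 0 0 0 0" --pt "0 0 0 0 0 0 0" --pt "0 0 0 0 0 0 0"

```text
time: 2.7
tool_pos: [0.5392, -0.2177, 0.1848]
tool_rot: [3.141, 0.0, 1.657]
contact_force: [0.8, 0.5, -0.0]
opening: 0.0298
grip_force: 0.0
```

Call:
step_arm --pt "0 0 0 0 0 0 0" --pt "0 0 0 0 0 0 0" --pt "0 0 0 0 0 0 0" --pt "0 0 0 0 0 0 0" --pt "0 0 0 0 0 0 0" --grip_force 40

```text
time: 3.12
tool_pos: [0.5391, -0.2177, 0.1847]
tool_rot: [3.141, -0.0, 1.657]
contact_force: [0.7, 0.8, -0.5]
opening: 0.0078
grip_force: 40.0
```

Call:
step_arm --pt "0 0 0 0.2 0 0 0" --pt "0 0 0 0.4 0 0 0" --pt "0 0 0 0.65 0 0 0" --pt "0 0 0 0.65 0 0 0" --pt "0 0 0 0.65 0 0 0"

```text
time: 3.53
tool_pos: [0.5391, -0.2177, 0.1913]
tool_rot: [3.141, 0.0, 1.657]
contact_force: [0.0, 0.2, -1.8]
opening: 0.0077
grip_force: 40.0
```

Call:
step_arm --pt "0 0.3 0.03 0 0 0 0" --pt "0 0.6 0.05 0 0 0 0" --pt "0 0.9 0.08 0 0 0 0" --pt "0 0.9 0.08 0 0 0 0" --pt "0 0.9 0.08 0 0 0 0"

```text
time: 3.95
tool_pos: [0.5483, -0.2168, 0.191]
tool_rot: [-3.141, -0.0, 1.657]
contact_force: [0.1, 0.0, -2.8]
opening: 0.0076
grip_force: 40.0
```

```bash
python3 - <<'E'
from cell import *
from h import *
o=observe()
for k in("time","qpos","tool_pos","tool_rot","contact_force","torque","opening","grip_force"):print(k,o[k])
# clearance planning: x-z plane of barbed hook, bar p, tilt t
W=np.array([[0,200],[62,200],[70,203],[74,210],[76,234],[64,225]],float)
def segd(p,a,b):
    u=np.clip((p-a)@(b-a)/((b-a)@(b-a)),0,1);return np.linalg.norm(p-a-u*(b-a))
WS=np.concatenate([W[i]+(W[i+1]-W[i])*np.linspace(0,1,30)[:,None] for i in range(5)])
def clr(x,z,deg,foot=90):
    t=np.radians(deg);d=np.array([np.sin(t),-np.cos(t)]);n=np.array([np.cos(t),np.sin(t)]);p=np.array([x,z])
    cb=np.linalg.norm(WS-p,axis=1).min()-5.5
    q=WS-p;s=q@d;m=q@n   # board box s>=32, |m|<=4 (tiles/battens from s>=34: -12..9)
    box=np.hypot(np.maximum(32-s,0),np.maximum(abs(m)-4,0)).min()-3
    box2=np.hypot(np.maximum(36-s,0),np.maximum(np.maximum(m-9,-12-m),0)).min()-3
    return cb,box,box2
if __name__=="__main__":
  for deg in(35,40,45,50,55):
    print("deg",deg)
    for z in(208,214,220,226,230,234,238,242,246,250):
        best=max((min(clr(x,z,deg)),x) for x in np.arange(48,110,.5) if z>233 or x<62)
        print("  z",z,"x",best[1],"clr",np.round(best[0],1),np.round(clr(best[1],z,deg),1))
E
```

```text
time 3.95
qpos [-0.5065  0.4887  1.3939  0.0001  1.2592 -0.5928]
tool_pos [ 0.5483 -0.2168  0.191 ]
tool_rot [-3.1415 -0.0001  1.6571]
contact_force [ 0.0963  0.024  -2.8445]
torque [ 0.0164 -0.1907  0.01  ]
opening 0.007600380017640709
grip_force 39.99920904636383
deg 35
  z 208 x 54.5 clr 2.6 [ 2.6 16.9 20. ]
  z 214 x 54.5 clr 8.5 [ 8.5 11.3 15.1]
  z 220 x 54.0 clr 5.7 [5.7 5.9 9.9]
  z 226 x 56.0 clr 2.1 [2.6 2.1 6.1]
  z 230 x 59.0 clr 1.3 [1.6 1.3 4.6]
  z 234 x 109.5 clr 28.0 [28.  47.8 44.9]
  z 238 x 109.5 clr 28.2 [28.2 47.4 44.1]
  z 242 x 109.5 clr 28.9 [28.9 47.1 43.5]
  z 246 x 109.5 clr 30.1 [30.1 46.8 43.2]
  z 250 x 109.5 clr 31.6 [31.6 46.4 42.9]
deg 40
  z 208 x 54.5 clr 2.6 [ 2.6 15.8 19.2]
  z 214 x 54.5 clr 8.5 [ 8.5 10.6 14.6]
  z 220 x 54.0 clr 5.7 [5.7 5.7 9.7]
  z 226 x 56.0 clr 2.4 [2.6 2.4 6.4]
  z 230 x 58.5 clr 1.9 [1.9 2.3 4.9]
  z 234 x 109.5 clr 28.0 [28.  50.1 47.7]
  z 238 x 109.5 clr 28.2 [28.2 49.7 47. ]
  z 242 x 109.5 clr 28.9 [28.9 49.4 46.6]
  z 246 x 109.5 clr 30.1 [30.1 49.1 46.2]
  z 250 x 109.5 clr 31.6 [31.6 48.7 45.9]
deg 45
  z 208 x 5
[... 505 characters left out ...]
5.8 9.8]
  z 226 x 55.0 clr 3.3 [3.6 3.3 6.7]
  z 230 x 57.0 clr 3.1 [3.1 3.1 5.7]
  z 234 x 109.5 clr 28.0 [28.  54.2 53. ]
  z 238 x 109.5 clr 28.2 [28.2 53.9 52.5]
  z 242 x 109.5 clr 28.9 [28.9 53.5 52.2]
  z 246 x 109.5 clr 30.1 [30.1 53.2 51.9]
  z 250 x 109.5 clr 31.6 [31.6 52.9 51.5]
deg 55
  z 208 x 54.5 clr 2.6 [ 2.6 13.5 17.4]
  z 214 x 54.5 clr 8.5 [ 8.5 10.  14. ]
  z 220 x 53.5 clr 5.7 [6.1 5.7 9.7]
  z 226 x 54.5 clr 3.6 [4.1 3.6 7.1]
  z 230 x 56.5 clr 3.5 [3.5 3.6 6.6]
  z 234 x 109.5 clr 28.0 [28.  56.  55.5]
  z 238 x 109.5 clr 28.2 [28.2 55.7 55.1]
  z 242 x 109.5 clr 28.9 [28.9 55.4 54.8]
  z 246 x 109.5 clr 30.1 [30.1 55.  54.4]
  z 250 x 109.5 clr 31.6 [31.6 54.7 54.1]
```

Call:
step_arm --pt "0 0.1 0.01 0 0 0 0" --pt "0 0.2 0.02 0 0 0 0" --pt "0 0.3 0.03 0 0 0 0" --pt "0 0.3 0.03 0 0 0 0" --pt "0 0.3 0.03 0 0 0 0"

```text
time: 4.37
tool_pos: [0.5511, -0.2166, 0.1912]
tool_rot: [3.141, 0.0, 1.657]
contact_force: [-0.2, -0.2, -3.3]
opening: 0.0078
grip_force: 40.0
```

Call:
step_arm --pt "0 0.05 0 0 0 0 0" --pt "0 0.1 0.01 0 0 0 0" --pt "0 0.15 0.01 0 0 0 0" --pt "0 0.15 0.01 0 0 0 0" --pt "0 0.15 0.01 0 0 0 0"

```text
time: 4.78
tool_pos: [0.5526, -0.2165, 0.1912]
tool_rot: [3.142, 0.0, 1.657]
contact_force: [-0.0, -0.3, -3.1]
opening: 0.0074
grip_force: 40.0
```

Call:
step_arm --pt "0 0.05 0 0 0 0 0" --pt "0 0.1 0.01 0 0 0 0" --pt "0 0.15 0.01 0 0 0 0" --pt "0 0.15 0.01 0 0 0 0"

```text
time: 5.12
tool_pos: [0.5542, -0.2164, 0.1912]
tool_rot: [3.141, 0.0, 1.657]
contact_force: [-0.3, 1.5, -3.0]
opening: 0.0074
grip_force: 40.0
```

Call:
step_arm --pt "0 0.05 0 0 0 0 0" --pt "0 0.1 0.01 0 0 0 0" --pt "0 0.1 0.01 0 0 0 0"

```text
time: 5.37
tool_pos: [0.5546, -0.2164, 0.1911]
tool_rot: [-3.14, -0.0, 1.657]
contact_force: [-3.4, 0.9, -2.6]
opening: 0.008
grip_force: 40.0
```

```bash
python3 - <<'E'
from cell import *
o=observe()
for k in("tool_pos","tool_rot","contact_force","torque"):print(k,o[k])
E
```

```text
tool_pos [ 0.55458552 -0.21640302  0.19114877]
tool_rot [-3.14027602e+00 -1.11317590e-04  1.65673864e+00]
contact_force [-3.44159353  0.91200035 -2.56627211]
torque [-0.03867908  0.38517827 -0.03141682]
```

Both hooks touched evenly at the predicted position (within 0.5 mm), so the stand pose holds. I'll back off to bar x 54.5, z 214 and tilt about the bars to 50°.

Call:
step_arm --pt "0 -0.36 -0.03 0.05 0 0 0" --pt "0 -0.72 -0.06 0.1 0 0 0" --pt "0 -1.08 -0.09 0.15 0 0 0" --pt "0 -1.44 -0.12 0.2 0 0 0" --pt "0 -1.44 -0.12 0.2 0 0 0"

```text
time: 5.78
tool_pos: [0.5401, -0.2176, 0.1935]
tool_rot: [3.141, 0.0, 1.656]
contact_force: [0.8, 0.6, -2.9]
opening: 0.0076
grip_force: 40.0
```

Call:
step_arm --pt "0 0.21 0.02 0.01 0.0087 -0.0996 0" --pt "0 0.42 0.04 0.04 0.0173 -0.1993 0" --pt "0 0.62 0.05 0.09 0.026 -0.2989 0" --pt "0 0.82 0.07 0.17 0.0346 -0.3985 0" --pt "0 1.0 0.09 0.26 0.0433 -0.4982 0"

```text
time: 6.2
tool_pos: [0.5506, -0.217, 0.1967]
tool_rot: [2.637, 0.002, 1.656]
contact_force: [1.0, 1.6, -2.8]
opening: 0.0074
grip_force: 40.0
```

Call:
step_arm --pt "0 0.18 0.02 0.11 0.0087 -0.0996 0" --pt "0 0.34 0.03 0.24 0.0173 -0.1993 0" --pt "0 0.5 0.04 0.38 0.026 -0.2989 0" --pt "0 0.6 0.05 0.49 0.0323 -0.3716 0" --pt "0 0.6 0.05 0.49 0.0323 -0.3716 0"

```text
time: 6.62
tool_pos: [0.5564, -0.2165, 0.201]
tool_rot: [2.266, 0.002, 1.656]
contact_force: [-0.3, 0.7, -3.9]
opening: 0.0078
grip_force: 40.0
```

```bash
cat > st.py <<'E'
from cell import *
from h import *
from scipy.spatial.transform import Rotation as R
B=np.array([.4874,-.2276,.0863])
o=observe();Rm=R.from_euler("xyz",o["tool_rot"]).as_matrix();bar=o["tool_pos"]-Rm[:,2]*.021
d=bar-[B[0],B[1],0];c,s=np.cos(B[2]),np.sin(B[2])
tz=Rm[:,2];print("bar in barbed frame mm",1000*np.array([c*d[0]+s*d[1],-s*d[0]+c*d[1],d[2]]),"tilt",np.degrees(np.arctan2(tz[0]*c+tz[1]*s,-tz[2])),"side",np.degrees(-s*tz[0]+c*tz[1]))
for k in("time","qpos","tool_pos","contact_force","torque","opening"):print(k,o[k])
E
python3 st.py
```

```text
bar in barbed frame mm [ 53.5352   5.107  214.425 ] tilt 50.192901613546546 side -0.10581560264708767
time 6.6167
qpos [-0.8442  0.3009  2.0571  1.3692  0.6785 -2.0235]
tool_pos [ 0.5564 -0.2165  0.201 ]
contact_force [-0.3216  0.7148 -3.8725]
torque [0.0003 0.9891 0.0489]
opening 0.007808135119583755
```

Call:
step_arm --pt "0 0 0 0.2 0 0 0" --pt "0 0 0 0.4 0 0 0" --pt "0 0 0 0.6 0 0 0" --pt "0 0 0 0.6 0 0 0"

```text
time: 6.95
tool_pos: [0.5574, -0.2164, 0.208]
tool_rot: [2.268, 0.001, 1.658]
contact_force: [0.1, -1.1, -2.8]
opening: 0.0076
grip_force: 40.0
```

```bash
sed -i 's/\.4874,/.4866,/' st.py; python3 st.py; python3 - <<'E'
from h import *
W=np.array([[0,200],[62,200],[70,203],[74,210],[76,234],[64,225]],float)
WS=np.concatenate([W[i]+(W[i+1]-W[i])*np.linspace(0,1,40)[:,None] for i in range(5)])
def clr(x,z,deg):
    t=np.radians(deg);d=np.array([np.sin(t),-np.cos(t)]);n=np.array([np.cos(t),np.sin(t)]);p=np.array([x,z])
    q=WS-p;s=q@d;m=q@n
    return min(np.linalg.norm(q,axis=1).min()-5.5,np.hypot(np.maximum(32-s,0),np.maximum(abs(m)-4,0)).min()-3,np.hypot(np.maximum(36-s,0),np.maximum(np.maximum(m-9,-12-m),0)).min()-3)
x0=54
for z in range(220,262,3):
    c=[(clr(x,z,50),x) for x in np.arange(x0-1,x0+6,.25)];b=max(c);x0=b[1]
    ok=[x for v,x in c if v>1.5];print(z,b[1],round(b[0],2),(min(ok),max(ok)) if ok else None)
E
```

```text
bar in barbed frame mm [ 55.4022   5.1065 221.485 ] tilt 50.02648540346604 side -0.006940264994392624
time 6.95
qpos [-0.8415  0.2888  2.0444  1.3352  0.6824 -1.9812]
tool_pos [ 0.5574 -0.2164  0.208 ]
contact_force [ 0.1346 -1.0744 -2.7592]
torque [-0.1589  0.907  -0.0113]
opening 0.0076401554348245705
220 54.0 5.68 (np.float64(53.0), np.float64(59.0))
223 54.5 4.21 (np.float64(53.0), np.float64(57.25))
226 55.0 3.34 (np.float64(53.5), np.float64(57.0))
229 56.5 3.0 (np.float64(54.75), np.float64(58.25))
232 58.25 3.4 (np.float64(56.5), np.float64(61.5))
235 60.0 4.8 (np.float64(57.25), np.float64(64.0))
238 62.0 5.98 (np.float64(59.0), np.float64(65.75))
241 64.25 7.15 (np.float64(61.0), np.float64(67.75))
244 66.0 8.5 (np.float64(63.25), np.float64(70.0))
247 67.5 9.93 (np.float64(65.0), np.float64(71.75))
250 69.75 11.68 (np.float64(66.5), np.float64(73.25))
253 72.0 13.92 (np.float64(68.75), np.float64(75.5))
256 77.75 16.57 (np.float64(71.0), np.float64(77.75))
259 83.5 20.6 (np.float64(76.75), np.float64(83.5))
```

Call:
step_arm --pt "0 0.03 0 0.3 0 0 0" --pt "0 0.08 0.01 0.6 0 0 0" --pt "0 0.16 0.01 0.75 0 0 0" --pt "0 0.23 0.02 0.9 0 0 0" --pt "0 0.23 0.02 0.9 0 0 0"

```text
time: 7.37
tool_pos: [0.5593, -0.2159, 0.2163]
tool_rot: [2.268, 0.0, 1.657]
contact_force: [0.5, 0.2, -4.4]
opening: 0.0079
grip_force: 40.0
```

```bash
python3 st.py
```

```text
bar in barbed frame mm [ 57.369    5.3953 229.7709] tilt 50.05430957500283 side 0.008892017687730467
time 7.3667
qpos [-0.8373  0.2758  2.0315  1.3071  0.6862 -1.9396]
tool_pos [ 0.5593 -0.2159  0.2163]
contact_force [ 0.4527  0.1528 -4.4129]
torque [-0.0659  0.8409 -0.0533]
opening 0.007889658005572132
```

Call:
step_arm --pt "0 0.06 0.01 0.15 0 0 0" --pt "0 0.14 0.01 0.3 0 0 0" --pt "0 0.24 0.02 0.45 0 0 0" --pt "0 0.34 0.03 0.6 0 0 0" --pt "0 0.34 0.03 0.6 0 0 0"

```text
time: 7.78
tool_pos: [0.5627, -0.2157, 0.2221]
tool_rot: [2.268, -0.0, 1.657]
contact_force: [-0.3, -0.0, -3.2]
opening: 0.008
grip_force: 40.0
```

```bash
python3 st.py
```

```text
bar in barbed frame mm [ 60.7288   5.2834 235.6267] tilt 50.053802534254984 side 0.005700279023405712
time 7.7833
qpos [-0.8306  0.2696  2.018   1.2866  0.6867 -1.907 ]
tool_pos [ 0.5627 -0.2157  0.2221]
contact_force [-0.289  -0.0226 -3.234 ]
torque [-0.075   0.9053  0.0047]
opening 0.00802934810293075
```

Call:
step_arm --pt "0 0.2 0.02 0.3 0 0 0" --pt "0 0.42 0.04 0.6 0 0 0" --pt "0 0.6 0.05 0.9 0 0 0" --pt "0 1.0 0.09 1.5 0 0 0" --pt "0 1.6 0.14 2.1 0 0 0"

```text
time: 8.2
tool_pos: [0.5785, -0.2141, 0.243]
tool_rot: [2.269, -0.001, 1.657]
contact_force: [-0.1, 0.1, -3.6]
opening: 0.0077
grip_force: 40.0
```

Call:
step_arm --pt "0 1.2 0.1 1.2 0 0 0" --pt "0 2.4 0.2 3 0 0 0" --pt "0 3.6 0.3 5 0 0 0" --pt "0 4 0.34 8 0 0 0" --pt "0 4 0.34 11 0 0 0"

```text
time: 8.62
tool_pos: [0.6188, -0.21, 0.3532]
tool_rot: [2.27, -0.002, 1.658]
contact_force: [0.1, 0.6, -2.8]
opening: 0.0079
grip_force: 40.0
```

Call:
step_arm --pt "0 0 0 2 -0.0087 0.0996 0" --pt "0 0 0 3 -0.0173 0.1993 0" --pt "0 0 0 3 -0.026 0.2989 0" --pt "0 0 0 3 -0.0346 0.3985 0" --pt "0 0 0 3 -0.0433 0.4982 0"

```text
time: 9.03
tool_pos: [0.618, -0.2109, 0.3848]
tool_rot: [2.772, 0.002, 1.655]
contact_force: [0.4, -0.1, -3.9]
opening: 0.0079
grip_force: 40.0
```

Call:
step_arm --pt "0 0 0 0 -0.0081 0.0929 0" --pt "0 0 0 0 -0.0162 0.1858 0" --pt "0 0 0 0 -0.0242 0.2787 0" --pt "0 0 0 0 -0.0323 0.3716 0" --pt "0 0 0 0 -0.0323 0.3716 0"

```text
time: 9.45
tool_pos: [0.6205, -0.2099, 0.3797]
tool_rot: [-3.135, -0.003, 1.658]
contact_force: [-0.9, 0.1, -5.3]
opening: 0.0079
grip_force: 40.0
```

```bash
python3 st.py;python3 -c "
from h import *
P=np.array([.4974,.1986,-.1182])
for x in(92,):
  for y in (0,90,-90):print(S2W(P,[x,y,0]))"
```

```text
bar in barbed frame mm [135.0152   6.0415 400.6659] tilt -0.3584727369347631 side 0.1492134880693528
time 9.45
qpos [-0.4427  0.5705  0.7504 -0.0009  1.8274 -0.5304]
tool_pos [ 0.6205 -0.2099  0.3797]
contact_force [-0.8897  0.052  -5.2515]
torque [ 0.0814 -0.0861 -0.0155]
opening 0.00787767698187707
[0.5888 0.1878 0.    ]
[0.5994 0.2771 0.    ]
[0.5781 0.0984 0.    ]
```

Call:
step_arm --pt "0 -0.3 3.9 0 0 0 -0.02" --pt "0 -0.6 7.8 0 0 0 -0.04" --pt "0 -0.9 11.7 0 0 0 -0.06" --pt "0 -1.2 15.6 0 0 0 -0.08" --pt "0 -1.5 19.5 0 0 0 -0.1"

```text
time: 9.87
tool_pos: [0.6026, -0.0141, 0.3832]
tool_rot: [3.138, -0.001, 1.555]
contact_force: [0.5, -0.0, -2.4]
opening: 0.008
grip_force: 40.0
```

Call:
step_arm --pt "0 -0.3 3.9 0 0 0 -0.02" --pt "0 -0.6 7.8 0 0 0 -0.04" --pt "0 -0.9 11.7 0 0 0 -0.06" --pt "0 -1.2 15.6 0 0 0 -0.08" --pt "0 -1.5 19.5 0 0 0 -0.104"

```text
time: 10.28
tool_pos: [0.5876, 0.181, 0.3834]
tool_rot: [3.139, -0.003, 1.451]
contact_force: [0.2, 0.2, -3.8]
opening: 0.008
grip_force: 40.0
```

Call:
step_arm --pt "0 0 0.2 -3 0 0 0" --pt "0 0 0.2 -6 0 0 0" --pt "0 0 0.2 -9 0 0 0" --pt "0 0 0.2 -12 0 0 0" --pt "0 0 0.2 -12 0 0 0"

```text
time: 10.7
tool_pos: [0.5853, 0.1807, 0.2565]
tool_rot: [-3.133, 0.001, 1.452]
contact_force: [-0.4, -0.2, -3.6]
opening: 0.0075
grip_force: 40.0
```

```bash
cat > st2.py <<'E'
from cell import *
from h import *
from scipy.spatial.transform import Rotation as R
P=np.array([.4974,.1986,-.1182])
o=observe();Rm=R.from_euler("xyz",o["tool_rot"]).as_matrix();bar=o["tool_pos"]-Rm[:,2]*.021
d=bar-[P[0],P[1],0];c,s=np.cos(P[2]),np.sin(P[2])
print("bar in plain frame",1000*np.array([c*d[0]+s*d[1],-s*d[0]+c*d[1],d[2]]))
for k in("time","qpos","tool_pos","tool_rot","contact_force","torque","opening"):print(k,o[k])
E
python3 st2.py; python3 - <<'E'
from cell import *
from h import *
s=read_camera("scene");t=read_camera("top")
cv2.imwrite("pics/scene2.png",s[:,:,::-1]);cv2.imwrite("pics/top2.png",t[:,:,::-1])
a=cv2.resize(s[150:310,345:485,::-1],None,fx=2.8,fy=2.8,interpolation=cv2.INTER_CUBIC);b=cv2.resize(t[150:310,165:290,::-1],None,fx=2.8,fy=2.8,interpolation=cv2.INTER_CUBIC)
cv2.imwrite("pics/c5.png",np.hstack([a,b]))
E
```

```text
bar in plain frame [ 89.5618  -7.4229 277.5393]
time 10.7
qpos [0.1737 0.4935 1.204  0.0013 1.4528 0.2923]
tool_pos [0.5853 0.1807 0.2565]
tool_rot [-3.1328  0.0013  1.452 ]
contact_force [-0.429  -0.1616 -3.5711]
torque [-0.1163 -0.1201  0.0219]
opening 0.007450773402797947
```

View pics/c5.png

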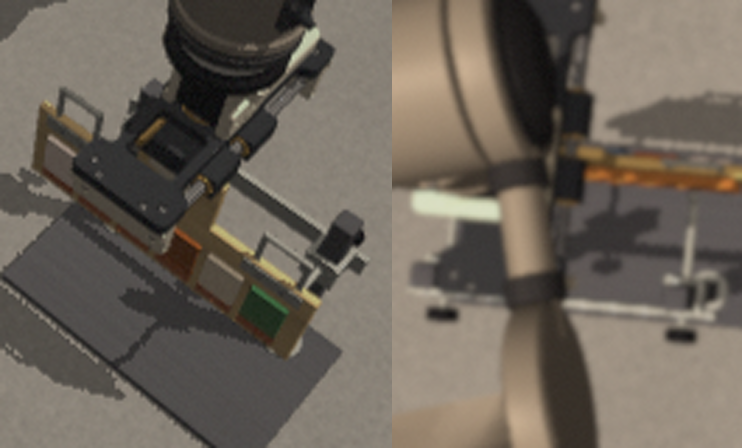

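```bash
python3 - <<'E'
from h import *
P=np.array([.4974,.1986,-.1182])
def w2s(X):
    c,s=np.cos(P[2]),np.sin(P[2]);d=X-[P[0],P[1],0];return 1000*np.array([c*d[0]+s*d[1],-s*d[0]+c*d[1],d[2]])
for p in((373.9,184.8),(445.4,239.1)):print(w2s(onz("scene",p,.278)))
print(w2s(onz("top",(165+(688-392)/2.8,150+153/2.8),.278)))
o=np.array([.5858,.1815])
c=P[2]
for y in(-90,90):
  X=np.array([.5858,.1810,.278])+[ -y/1000*np.sin(c),y/1000*np.cos(c),0];print("pred",proj("scene",X),proj("top",X))
print("hook tip right in top: ",w2s(onz("top",(165+(690-392)/2.8,150+195/2.8),.169)))
E
```

```text
[  86.9036 -100.855   278.    ]
[ 92.9387  77.7786 278.    ]
[  97.629  -100.0649  278.    ]
pred [374.4283 186.6782] [268.6824 208.6423]
pred [448.6257 239.7065] [172.9287 200.1139]
hook tip right in top:  [ 73.9671 -89.7473 169.    ]
```

The board is held upright with both loops intact. It sits about 10 mm too far right (loop centres at about y -101 and +78 in the plain frame), so I'll shift left and slightly out, then lower.

Call:
step_arm --pt "0 0.45 0.4 0 0 0 0" --pt "0 0.9 0.8 0 0 0 0" --pt "0 0.9 0.8 0 0 0 0" --pt "0 0.9 0.8 0 0 0 0" --pt "0 0.9 0.8 0 0 0 0"

```text
time: 11.22
tool_pos: [0.5977, 0.1894, 0.2633]
tool_rot: [3.141, -0.0, 1.453]
contact_force: [-0.6, -1.4, -3.2]
opening: 0.0075
grip_force: 40.0
```

```bash
python3 st2.py
```

```text
bar in plain frame [100.6382   2.6365 284.3169]
time 11.2167
qpos [0.1846 0.5131 1.1532 0.     1.4741 0.3025]
tool_pos [0.5977 0.1894 0.2633]
tool_rot [ 3.1406 -0.0004  1.453 ]
contact_force [-0.6098 -1.4197 -3.1938]
torque [ 0.0177 -0.0723 -0.0096]
opening 0.007537814695953702
```

Call:
step_arm --pt "0 -0.1 0 -2 0 0 0" --pt "0 -0.2 0 -4 0 0 0" --pt "0 -0.3 0 -6 0 0 0" --pt "0 -0.3 0 -8 0 0 0" --pt "0 -0.3 0 -9 0 0 0"

```text
time: 11.63
tool_pos: [0.5933, 0.1889, 0.1704]
tool_rot: [-3.138, 0.001, 1.453]
contact_force: [-0.2, 0.6, -3.2]
opening: 0.0076
grip_force: 40.0
```

Call:
step_arm --pt "0 0 0 -0.8 0 0 0" --pt "0 0 0 -1.6 0 0 0" --pt "0 0 0 -1.6 0 0 0" --pt "0 0 0 -1.6 0 0 0" --pt "0 0 0 -1.6 0 0 0"

```text
time: 12.05
tool_pos: [0.595, 0.1893, 0.1578]
tool_rot: [3.14, -0.001, 1.453]
contact_force: [0.5, -0.7, -2.6]
opening: 0.0077
grip_force: 40.0
```

```bash
python3 st2.py;  python3 - <<'E'
from cell import *
from h import *
s=read_camera("scene");t=read_camera("top")
cv2.imwrite("pics/scene3.png",s[:,:,::-1]);cv2.imwrite("pics/top3.png",t[:,:,::-1])
a=cv2.resize(s[190:290,355:475,::-1],None,fx=3.7,fy=3.7,interpolation=cv2.INTER_CUBIC);b=cv2.resize(t[175:275,245:325,::-1],None,fx=3.7,fy=3.7,interpolation=cv2.INTER_CUBIC)
cv2.imwrite("pics/c6.png",np.hstack([a,b]))
E
```

```text
bar in plain frame [ 98.0245   2.2593 178.817 ]
time 12.05
qpos [ 0.1853  0.5788  1.3329 -0.      1.2279  0.3034]
tool_pos [0.595  0.1893 0.1578]
tool_rot [ 3.1397 -0.0006  1.4528]
contact_force [ 0.5034 -0.7211 -2.6404]
torque [ 0.0017 -0.0557 -0.0074]
opening 0.007708024933589145
```

View pics/c6.png

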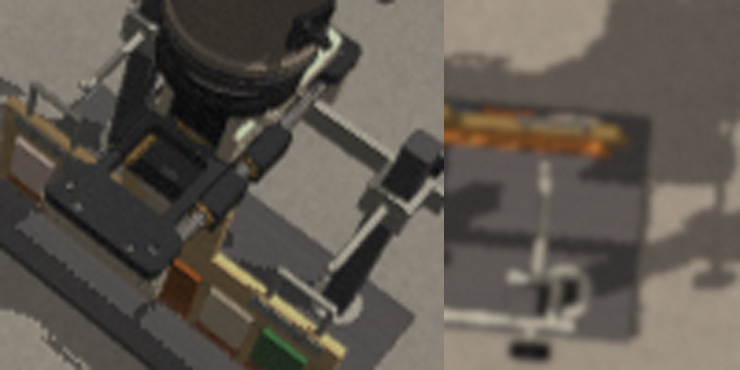

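```bash
python3 - <<'E'
from h import *
P=np.array([.4974,.1986,-.1182])
def w2s(X):
    c,s=np.cos(P[2]),np.sin(P[2]);d=X-[P[0],P[1],0];return 1000*np.array([c*d[0]+s*d[1],-s*d[0]+c*d[1],d[2]])
S=lambda x,y,z:w2s(onz("scene",(355+x/3.7,190+y/3.7),z))
T=lambda x,y,z:w2s(onz("top",(245+(x-444)/3.7,175+y/3.7),z))
print("top: board right end",T(632,138,.147),"wire tip R",T(545,163,.169),"wire root",T(540,270,.155))
print("scene loopL ends",S(280,272,.179),S(328,310,.179),"loopR",S(32,84,.179),S(95,122,.179))
print("scene board end L",S(346,350,.147),"R",S(8,97,.147))
for z in(.164,.167,.170,.175):print("scene hook tips at z",z,S(83,85,z),S(316,286,z))
E
```

```text
top: board right end [  95.1678 -137.5103  147.    ] wire tip R [ 75.3594 -91.4403 169.    ] wire root [ 14.7255 -92.9601 155.    ]
scene loopL ends [ 99.3296  74.5769 179.    ] [100.2486 107.3167 179.    ] loopR [  98.7231 -107.0584  179.    ] [ 93.6008 -62.5501 179.    ]
scene board end L [ 96.239  125.9812 147.    ] R [  98.7218 -122.9425  147.    ]
scene hook tips at z 0.164 [ 69.4763 -89.0238 164.    ] [ 84.2641  92.6801 164.    ]
scene hook tips at z 0.167 [ 71.2098 -88.0597 167.    ] [ 85.9438  92.9825 167.    ]
scene hook tips at z 0.17 [ 72.9433 -87.0956 170.    ] [ 87.6234  93.285  170.    ]
scene hook tips at z 0.175 [ 75.8325 -85.4888 175.    ] [ 90.4228  93.789  175.    ]
```

```bash
python3 - <<'E'
from h import *
P=np.array([.4974,.1986,-.1182])
def w2s(X):
    c,s=np.cos(P[2]),np.sin(P[2]);d=X-[P[0],P[1],0];return 1000*np.array([c*d[0]+s*d[1],-s*d[0]+c*d[1],d[2]])
t=cv2.imread("pics/top3.png");h=cv2.cvtColor(t,cv2.COLOR_BGR2HSV)
m=((h[...,0]<32)&(h[...,1]>110)&(h[...,2]>90)).astype(np.uint8)
m[:,:240]=0;m[:, 325:]=0;m[:195]=0;m[225:]=0
ys,xs=np.nonzero(m)
for x in range(288,300):print(x,ys[xs==x].tolist(),end=";")
print()
for r in range(204,220):print(r,[int(v) for v in t[r,284:302,2]])
for r in range(212,224,2):print(r,[int(v) for v in t[r,264:282,2]])
E
```

```text
288 [209, 210, 211, 212, 213, 214, 215, 216];289 [209, 210, 211, 212, 213];290 [209, 210, 211, 212];291 [209, 210, 211, 212];292 [210, 211, 212];293 [];294 [];295 [];296 [];297 [];298 [];299 [];
204 [83, 85, 88, 89, 88, 88, 88, 88, 89, 90, 89, 91, 93, 92, 95, 94, 94, 93]
205 [80, 79, 76, 76, 75, 75, 74, 75, 78, 77, 81, 82, 84, 87, 88, 89, 89, 92]
206 [96, 91, 84, 71, 63, 63, 61, 63, 64, 65, 68, 67, 71, 73, 73, 75, 82, 89]
207 [118, 118, 104, 83, 68, 63, 61, 60, 57, 57, 56, 57, 59, 60, 62, 63, 72, 84]
208 [122, 127, 122, 107, 95, 90, 83, 76, 64, 56, 55, 54, 55, 56, 55, 57, 66, 81]
209 [114, 130, 133, 131, 127, 123, 117, 103, 82, 64, 56, 55, 54, 55, 56, 57, 65, 82]
210 [113, 131, 142, 144, 143, 142, 137, 120, 94, 72, 60, 56, 55, 55, 54, 56, 65, 82]
211 [114, 128, 137, 141, 140, 140, 134, 121, 98, 81, 67, 59, 55, 55, 54, 57, 69, 82]
212 [120, 130, 133, 127, 119, 118, 117, 107, 94, 81, 73, 62, 54, 54, 55, 58, 68, 84]
213 [137, 152, 150, 127, 104, 94, 89, 88, 83, 78, 72, 63, 58, 55, 56, 59, 73, 85]
214 [157, 173, 165, 134, 101, 85, 75, 70, 71, 69, 66, 60, 56, 54, 54, 60, 74, 85]
215 [158,
[... 198 characters left out ...]
5, 54, 54, 55, 56, 57, 65, 80, 91]
218 [88, 81, 71, 66, 62, 60, 56, 54, 55, 54, 54, 53, 53, 54, 58, 64, 81, 92]
219 [77, 66, 60, 57, 54, 57, 55, 55, 55, 56, 52, 57, 56, 56, 57, 65, 83, 92]
212 [114, 113, 109, 110, 111, 113, 114, 117, 115, 112, 113, 112, 111, 110, 110, 109, 110, 112]
214 [126, 111, 102, 97, 100, 108, 114, 115, 111, 110, 117, 118, 115, 112, 112, 112, 113, 115]
216 [98, 92, 87, 87, 91, 97, 109, 111, 102, 96, 97, 97, 90, 86, 89, 89, 89, 99]
218 [92, 93, 94, 93, 94, 94, 99, 111, 113, 103, 95, 94, 92, 92, 92, 90, 94, 94]
220 [91, 91, 91, 93, 91, 94, 110, 134, 139, 120, 100, 93, 93, 91, 93, 93, 90, 88]
222 [93, 94, 93, 94, 92, 96, 107, 130, 135, 119, 99, 94, 91, 93, 91, 91, 87, 74]
```

Scene and top view agree the board is centred to about 2 mm. The right hook tip sits at about z 170–174, so the wire axis is about z 157. I'll raise 3 mm and slide on.

Call:
step_arm --pt "0 0.02 0.2 0.3 0 0 0" --pt "0 -0.5 0.26 0.3 0 0 0" --pt "0 -1.0 0.32 0.3 0 0 0" --pt "0 -1.5 0.38 0.3 0 0 0" --pt "0 -1.5 0.38 0.3 0 0 0"

```text
time: 12.57
tool_pos: [0.5781, 0.1933, 0.1598]
tool_rot: [-3.141, 0.0, 1.453]
contact_force: [-0.1, -0.6, -3.7]
opening: 0.0077
grip_force: 40.0
```

Call:
step_arm --pt "0 -0.3 0.04 0 0 0 0" --pt "0 -0.6 0.07 0 0 0 0" --pt "0 -0.9 0.11 0 0 0 0" --pt "0 -0.9 0.11 0 0 0 0"

```text
time: 12.9
tool_pos: [0.5698, 0.1942, 0.1597]
tool_rot: [-3.141, 0.0, 1.453]
contact_force: [0.4, 0.0, -2.7]
opening: 0.0077
grip_force: 40.0
```

```bash
python3 st2.py
```

```text
bar in plain frame [ 72.3859   4.1685 180.7045]
time 12.9
qpos [0.2012 0.5386 1.3994 0.0001 1.2042 0.319 ]
tool_pos [0.5698 0.1942 0.1597]
tool_rot [-3.1411  0.0001  1.453 ]
contact_force [ 0.4236  0.03   -2.6852]
torque [-0.0316 -0.1369  0.0376]
opening 0.00773052255095023
```

Call:
step_arm --pt "0 -0.3 0.04 0 0 0 0" --pt "0 -0.6 0.07 0 0 0 0" --pt "0 -0.9 0.11 0 0 0 0" --pt "0 -0.9 0.11 0 0 0 0"

```text
time: 13.23
tool_pos: [0.5607, 0.1953, 0.1597]
tool_rot: [-3.141, 0.0, 1.453]
contact_force: [-0.3, -0.4, -3.4]
opening: 0.0079
grip_force: 40.0
```

Call:
step_arm --pt "0 -0.4 0.05 0 0 0 0" --pt "0 -0.8 0.09 0 0 0 0" --pt "0 -1.2 0.14 0 0 0 0" --pt "0 -1.2 0.14 0 0 0 0"

```text
time: 13.57
tool_pos: [0.5485, 0.1968, 0.1597]
tool_rot: [-3.141, 0.0, 1.453]
contact_force: [-0.1, -0.2, -3.5]
opening: 0.0076
grip_force: 40.0
```

```bash
python3 st2.py;  python3 - <<'E'
from cell import *
from h import *
s=read_camera("scene");t=read_camera("top")
cv2.imwrite("pics/scene4.png",s[:,:,::-1]);cv2.imwrite("pics/top4.png",t[:,:,::-1])
a=cv2.resize(s[185:285,360:480,::-1],None,fx=3.7,fy=3.7,interpolation=cv2.INTER_CUBIC);b=cv2.resize(t[175:275,245:325,::-1],None,fx=3.7,fy=3.7,interpolation=cv2.INTER_CUBIC)
cv2.imwrite("pics/c7.png",np.hstack([a,b]))
E
```

```text
bar in plain frame [ 50.9466   4.2039 180.7276]
time 13.5667
qpos [0.2129 0.505  1.4581 0.0001 1.1792 0.3306]
tool_pos [0.5485 0.1968 0.1597]
tool_rot [-3.1409  0.0001  1.4531]
contact_force [-0.0525 -0.1656 -3.4802]
torque [-0.0667 -0.0617 -0.0388]
opening 0.007611576179546499
```

View pics/c7.png

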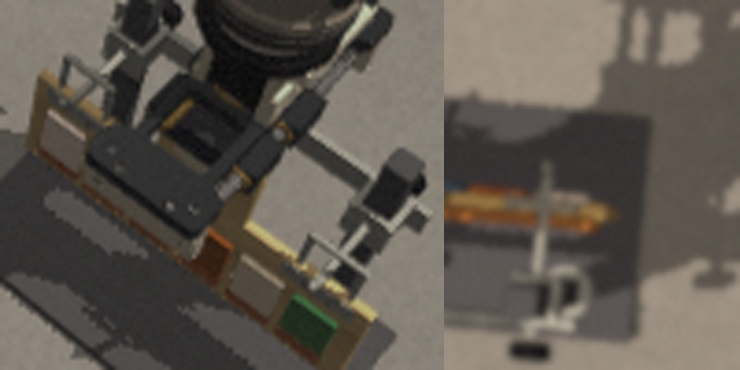

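Both wires are threaded through the loops (left tip near crop (318,285), right near (75,100)). I'll lower, feeling for the wires.

Call:
step_arm --pt "0 0 0 -0.4 0 0 0" --pt "0 0 0 -0.8 0 0 0" --pt "0 0 0 -1.1 0 0 0" --pt "0 0 0 -1.3 0 0 0" --pt "0 0 0 -1.3 0 0 0"

```text
time: 14.08
tool_pos: [0.5491, 0.1965, 0.1459]
tool_rot: [-3.14, 0.0, 1.453]
contact_force: [1.0, 0.9, -2.7]
opening: 0.0076
grip_force: 40.0
```

Call:
step_arm --pt "0 0 0 -0.1 0 0 0" --pt "0 0 0 -0.2 0 0 0" --pt "0 0 0 -0.2 0 0 0"

```text
time: 14.33
tool_pos: [0.5496, 0.1966, 0.1452]
tool_rot: [3.141, -0.0, 1.453]
contact_force: [-1.3, -0.7, -0.1]
opening: 0.0076
grip_force: 40.0
```

Call:
step_arm --pt "0 0 0 -0.05 0 0 0" --pt "0 0 0 -0.1 0 0 0" --pt "0 0 0 -0.1 0 0 0"

```text
time: 14.58
tool_pos: [0.5497, 0.1966, 0.145]
tool_rot: [3.14, -0.0, 1.453]
contact_force: [-3.4, -0.2, 5.8]
opening: 0.008
grip_force: 40.0
```

Call:
step_arm --pt "0 0 0 0.08 0 0 0" --pt "0 0 0 0.08 0 0 0" --pt "0 0 0 0.08 0 0 0"

```text
time: 14.83
tool_pos: [0.5496, 0.1966, 0.145]
tool_rot: [3.141, -0.0, 1.453]
contact_force: [-0.9, -1.4, 4.6]
opening: 0.0074
grip_force: 40.0
```

```bash
python3 st2.py
```

```text
bar in plain frame [ 52.0892   4.1875 166.046 ]
time 14.8333
qpos [ 0.2123  0.5206  1.4753 -0.0001  1.1447  0.3303]
tool_pos [0.5496 0.1966 0.145 ]
tool_rot [ 3.1406 -0.0002  1.4528]
contact_force [-0.9103 -1.3968  4.6064]
torque [-0.1568  0.227   0.0023]
opening 0.00741455924610139
```

Call:
step_arm --pt "0 0 0 0.06 0 0 0" --pt "0 0 0 0.06 0 0 0" --pt "0 0 0 0.06 0 0 0" --grip_force 10

```text
time: 15.08
tool_pos: [0.5499, 0.1966, 0.1452]
tool_rot: [3.14, -0.0, 1.453]
contact_force: [1.5, -0.0, 1.1]
opening: 0.0076
grip_force: 10.0
```

```bash
python3 st2.py
```

```text
bar in plain frame [ 52.3909   4.1998 166.196 ]
time 15.0833
qpos [ 0.2122  0.5208  1.4745 -0.0001  1.1451  0.3304]
tool_pos [0.5499 0.1966 0.1452]
tool_rot [ 3.1404 -0.0003  1.4527]
contact_force [ 1.5154 -0.0112  1.1106]
torque [-0.1061 -0.3968  0.0296]
opening 0.007612324617836485
```

Call:
step_arm --pt "0.12 0 0 0 0 0 0" --pt "0.15 0 0 0 0 0 0" --pt "0.2 0 0 0 0 0 0" --pt "0.3 0 0 0 0 0 0" --pt "0.4 0 0 0 0 0 0"

```text
time: 15.5
tool_pos: [0.5493, 0.1966, 0.145]
tool_rot: [-3.141, 0.0, 1.453]
contact_force: [-0.7, 1.0, -0.5]
opening: 0.0269
grip_force: 0.0
```

Call:
step_arm --pt "0.4 0 0 0 0 0 0" --pt "0.4 0 0 0 0 0 0" --pt "0.4 0 0 0 0 0 0" --pt "0.4 0 0 0 0 0 0" --pt "0.4 0 0 0 0 0 0"

```text
time: 15.92
tool_pos: [0.5494, 0.1966, 0.1451]
tool_rot: [3.142, 0.0, 1.453]
contact_force: [0.2, 0.4, 0.1]
opening: 0.0369
grip_force: 0.0
```

Call:
step_arm --pt "0.4 0 0 1 0 0 0" --pt "0.4 0 0 2 0 0 0" --pt "0.4 0 0 4 0 0 0" --pt "0.4 0 0 6 0 0 0" --pt "0.4 0 0 8 0 0 0"

```text
time: 16.33
tool_pos: [0.5496, 0.1966, 0.2273]
tool_rot: [3.14, -0.0, 1.453]
contact_force: [0.3, 0.6, 0.0]
opening: 0.0369
grip_force: 0.0
```

Call:
step_arm --pt "0.4 0 0 3 0 0 0" --pt "0.4 0 0 6 0 0 0" --pt "0.4 -3 0 9 0 0 0" --pt "0.4 -6 -3 10 0 0 0" --pt "0.4 -10 -6 10 0 0 0"

```text
time: 16.75
tool_pos: [0.4584, 0.143, 0.3288]
tool_rot: [3.134, -0.002, 1.455]
contact_force: [0.4, -0.9, 0.4]
opening: 0.0368
grip_force: 0.0
```

Call:
step_arm --pt "0.4 0 -4 0 0 0 0" --pt "0.4 0 -8 0 0 0 0" --pt "0.4 0 -12 0 0 0 0" --pt "0.4 0 -16 0 0 0 0" --pt "0.4 0 -18 0 0 0 0"

```text
time: 17.17
tool_pos: [0.4575, -0.0405, 0.3265]
tool_rot: [3.139, 0.002, 1.45]
contact_force: [0.8, -0.4, -0.2]
opening: 0.0365
grip_force: 0.0
```

```bash
python3 - <<'E'
from cell import *
from h import *
s=read_camera("scene");t=read_camera("top")
for i in range(10): s2=read_camera("scene")
print("motion diff px",(np.abs(s2[170:300,340:480].astype(int)-s[170:300,340:480])>30).sum(), observe()["time"],observe()["tool_pos"],observe()["contact_force"])
a=cv2.resize(s2[180:310,340:480,::-1],None,fx=3,fy=3,interpolation=cv2.INTER_CUBIC);b=cv2.resize(t[150:280,165:285,::-1],None,fx=3,fy=3,interpolation=cv2.INTER_CUBIC)
cv2.imwrite("pics/c8.png",np.hstack([a,b]))
E
```

```text
motion diff px 0 17.7667 [ 0.4579 -0.0363  0.3251] [ 0.1429 -0.4629  0.4021]
```

View pics/c8.png

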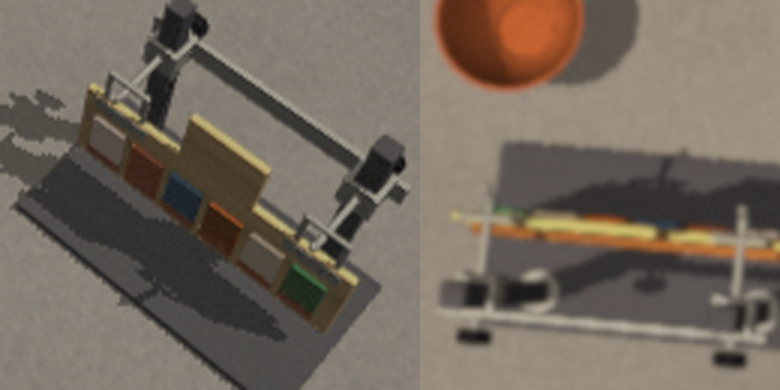

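The board hangs level and still on both plain hooks, loops near crop (128,92) and (325,240). It faces the same way round, and the arm is clear.

```bash
python3 -c "
from cell import *
print(hand_in())"
```

```text
the job is handed in; nothing more can be done
None
```

The glaze sample board now hangs level and still on the plain stand's two hooks, the same way round, with the arm clear. I handed the job in at about 18 s; the hand-in returned no verdict.

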